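# Roll the tahini jar up the labelling ramp to its stop

### The job

Push the tahini jar that lies on its side at the foot of the labelling stand's ramp, rolling it gently up the ramp and over the crest until it sits at rest in the seat against the stop plate. Use only the fingertips or the outside of the fingers, never pinching or lifting the jar, and do not let it run away or roll back down. Leave everything else on the counter alone and finish clear of the jar.

Things in the scene. Friction and masses are not known exactly. Their poses are not given: they have to be found in the camera images.
- jar: sealed jar of tahini lying across the runway: a plain cylinder 70 mm in diameter and 95 mm long, tan with a white screw lid at one end, 0.3 to 0.55 kg. Origin at its centre, on its axis; its own y axis is the cylinder axis (lid at +y). Smooth, slightly oily glass that slips against a fingertip as it rolls; it rolls freely and runs back down the slope as soon as nothing is behind it.
- stand: fixed metal jar-labelling stand, 117 mm wide, -176 to 220 mm in its x. Origin on the counter; its x is the level uphill direction, y across, z up. A runway along y = 0 lies between low side guides, 102 mm apart, 14 mm above it: level apron at the low end (surface 12 mm up, x = -170 to -70, with a lip at its low end, top at 20 mm), 10 degree ramp, crest, seat, stop plate
- foot (a point): middle of the line where the level apron ends and the 10 degree ramp begins, on the runway surface, 12 mm above the counter, at x = -70 mm of the stand. The jar starts lying somewhere on the apron
- crest (a point): middle of the line where the ramp ends at its highest, on the runway surface, 40 mm above the counter, at x = 90 mm of the stand; beyond it the seat dips 7 degrees over 60 mm to the stop plate
- seat (a point): where the jar's centre is when it rests in the seat against the stop plate: x = 115, z = 72 mm of the stand. Once over the crest the jar rolls in and stays by itself. The stop plate's face is 35 mm further on (x = 150), 10 mm thick, its top at 78 mm; behind it a roll of labels, top at 62 mm
- full_jar: bystander: filled labelled jar, standing upright, 70 mm in diameter, 95 mm high, beside the stand. Origin under its centre
- empty_jar: bystander: empty open glass jar, upright, 70 mm in diameter, 88 mm high, beside the stand. Origin under its centre
- jar_lid: bystander: white jar lid lying flat, 72 mm in diameter, 14 mm high, beside the stand's apron. Origin under its centre
- spreader: bystander: spatula about 200 mm long lying on the counter, far left. Origin under its middle
- tape: bystander: desk tape dispenser, 130 x 55 x 80 mm, far right. Origin under its centre
- scoop_tin: bystander: closed steel tin, 80 mm in diameter, 60 mm high, far left. Origin under its centre

How it is judged:
By the outcome, as a careful person would: the job done as asked, in the order asked, and still so for the second after the job is handed in, with the robot touching nothing.
It also fails if it takes over 40 s, if anything falls off the work surface, if the arm or the gripper's body presses on something with over 40 N, if the wrist force passes 120 N, or if a joint passes its speed limit or range.

### The arm

A 6-joint arm with a two-finger parallel gripper is mounted at the origin on the work surface. World frame = base frame: x ahead of the robot, y to its left, z up, the work surface at z = 0. Lengths are in mm, angles in degrees, forces in N, time in s.
With the tool pointing down it reaches from about 275 to 750 mm from the base axis. Payload 10.2 kg.
Tool frame: the origin (TCP) lies midway between the tips of the shut fingers; the grasp point (between the pads) lies 19 mm behind it; z points along the fingers, y is the direction in which the jaws open and shut (so a half turn about z gives the same grasp; the last joint's range is limited). The gripper opens to 85 mm and grips with 20 to 120 N. Pads are 22 mm wide; open, the fingers measure 114 mm over their backs; the gripper's body (76 mm by 85 mm) begins 54 mm behind the grasp point. The pads swing forward as they close: fully open they stand 13 mm farther back than shut.
Start: joints at [-85.164, 17.928, 85.812, -0, 76.261, -12.8], TCP at [159.043, -500.337, 231.294] pointing down, gripper open.
Joint ranges: [-168.41, 168.41], [-55.51, 124.54], [10.69, 146.95], [-70.63, 250.63], [1, 178], [-165.06, 165.06]. Speed limits (degrees/s): [136.94, 136.94, 172.46, 180, 180, 180].

### API

Orientations are given as [roll, pitch, yaw] about the fixed x, y, z axes, in that order (R = Rz(yaw) Ry(pitch) Rx(roll)).
In Python, from station import status, optics, env gives the robot as it stands. The module is installed in compiled form; this text tells all that it offers.
- The arm moves only by the tool carry_out, never from a script. Its argument "plan" is a list of rows, each an object of numbers: "grip": the opening, from 0 (shut) to 1 (fully open); "tx", "ty", "tz": the shift along the tool's x, y, z in units of 25 mm (1.0 is 25 mm); "yaw": the turn about the tool's z in units of 5 degrees (1.0 is 5 degrees). A call has 1 to 10 rows; each row is the pose to reach, as a shift and turn from the pose commanded when the call began, along the tool's axes at that moment; what a row does not reach only later rows make up. A row lasts 1/12 s, in which the tool goes at most 41.7 mm and 7.16 degrees, less where a joint would pass 70% of its speed; a pose out of reach is approached as far as the arm can. A call with a gripper value outside its range is refused whole. The fingers move at their own pace and stop on an object; "squeeze" is the grip in N (left out, the last holds). Time passes only in rows, so rows that repeat a pose let the fingers close. It gives the time, the measured TCP pose, the force and the opening at its end, in the units of the state.
- status.get_obs(): the state, without advancing time (a new reading comes with each control period).
- optics.capture(name): name is "scene" or "top" or "wrist"; returns the picture (480x640x3 uint8, red, green, blue); there is no depth.
- optics.calibration(name): a dict with "fx", "fy", "cx", "cy" (pixels), "dist_coeffs" ([k1, k2, p1, p2, k3] as OpenCV has them; the pictures are not rectified), "R" (3x3) and "t" (3): a world point X has camera coordinates R X + t. Camera axes: x right, y down, z forward; pixel columns grow to the right and rows downward; lengths in mm; the calibration is good to about 2 mm. A picture is of the moment at which its call begins: read the wrist's pose just before it. calibration takes no time and is no camera call; for the wrist camera it gives the pose at the moment of the call.
- env.sign_off(): hands the job in, once; it reports no verdict.
The state is a dict: "clock": time; "joint_pos": joint angles; "dq": joint speeds; "joint_torque": joint torques, N m; "eef_pos": TCP position; "ee_rot": TCP orientation; "force": force on the tool from outside, world axes, zero at the start; "wrist_torque": the same for the moment, N m; "grip_width": opening from 0.0 (shut) to 1.0 (fully open).
Only numpy, scipy, OpenCV 4.12 (cv2) and the standard library are available. Lean on these libraries where they do the work, as an engineer would, in place of code of your own. Each camera call takes 0.05 s, during which the arm holds its last target.

## Working session

There is one attempt and no reset: what is moved stays moved. The work goes in short steps, Python scripts to look and compute and a tool call to move; the robot and the scene stay as the last step left them, time stands still between calls to the robot, and variables do not carry over. Pictures are saved under pics/ and viewed, and the job is handed in when it is done.

Besides the shell and the picture viewer there is one more tool, called in YAML: its name, and indented under it one key for each argument. carry_out: Moves the arm, as the interface text tells. Its arguments: {"type":"object","properties":{"plan":{"type":"array","items":{"type":"object","properties":{"grip":{"type":"number"},"tx":{"type":"number"},"ty":{"type":"number"},"tz":{"type":"number"},"yaw":{"type":"number"}}}},"squeeze":{"type":"number"}},"required":["plan"]}

```bash
mkdir -p pics; python3 - <<'E'
from station import status, optics
import cv2
print(status.get_obs())
for n in ["scene","top","wrist"]:
    c=optics.calibration(n); print(n,c)
    im=optics.capture(n); cv2.imwrite(f"pics/{n}0.png",im[:,:,::-1])
E
```

```text
{'clock': 0.0, 'joint_pos': array([-8.51647570e+01,  1.79598707e+01,  8.58552704e+01, -1.58653477e-03,
        7.62595075e+01, -1.28010541e+01]), 'dq': array([-0.03447671,  0.03555732, -0.0275392 , -0.00885169, -0.08425866,
       -0.02360652]), 'joint_torque': array([ 2.76345945e-04, -4.12268651e+01, -2.59739417e+01, -1.88090835e-04,
        4.22532350e-03, -8.40530265e-05]), 'eef_pos': array([ 159.01006242, -500.06709914,  230.72297622]), 'ee_rot': array([-1.79926865e+02, -1.50372761e-02,  1.76366654e+01]), 'force': array([ 0.15375396, -0.69676199, -0.46145332]), 'wrist_torque': array([ 0.01938217, -0.00088833, -0.03333353]), 'grip_width': 0.9986994738099644}
scene {'fx': 547.8880280918942, 'fy': 547.8880280918942, 'cx': 314.4407682258237, 'cy': 238.00621346943467, 'dist_coeffs': array([-0.06923202,  0.        ,  0.        ,  0.        ,  0.        ]), 'R': array([[ 0.30998293,  0.950576  , -0.01777212],
       [ 0.77356853, -0.26303991, -0.57654291],
       [-0.55272263,  0.16497051, -0.81687357]]), 't': array([-164.54823446, -411.444262  , 1546.67908514])}
top {'fx': 510.6817172690035, 'fy': 510.6817172690035, 'cx': 323.47775271295336, 'cy': 232.25358350540137, 'dist_coeffs': array([-0.03362845,  0.        ,  0.        ,  0.        ,  0.        ]), 'R': array([[ 1.52588777e-03, -9.99946045e-01, -1.02751042e-02],
       [-9.88841827e-01,  2.18142304e-05, -1.48969264e-01],
       [ 1.48961451e-01,  1.03877631e-02, -9.88788441e-01]]), 't': array([ -23.82403715,  571.14960067, 1382.43427588])}
wrist {'fx': 349.81657189320583, 'fy': 349.81657189320583, 'cx': 313.0631176956315, 'cy': 239.15210903469577, 'dist_coeffs': array([-0.04416002,  0.        ,  0.        ,  0.        ,  0.        ]), 'R': array([[ 0.30318909, -0.95292971, -0.00116228],
       [-0.91638069, -0.29189458,  0.27394156],
       [-0.26138631, -0.081991  , -0.96174564]]), 't': array([-524.51200068,  -36.33641247,  378.54006207])}
```

View pics/scene0.png

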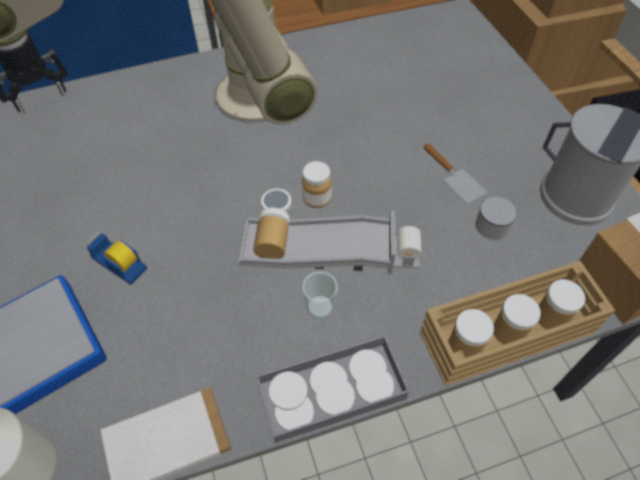

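View pics/top0.png

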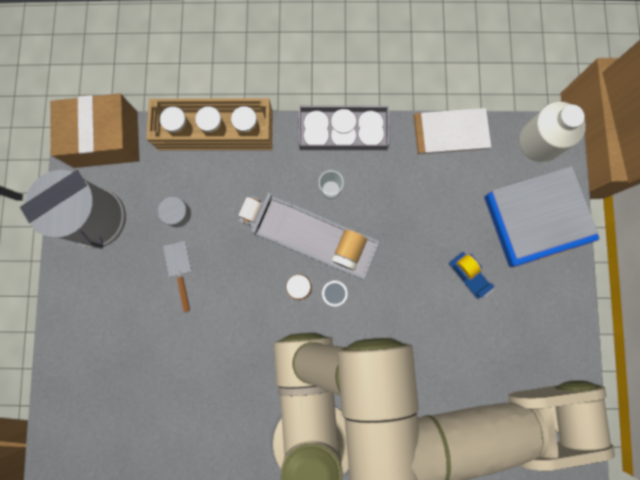

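View pics/wrist0.png

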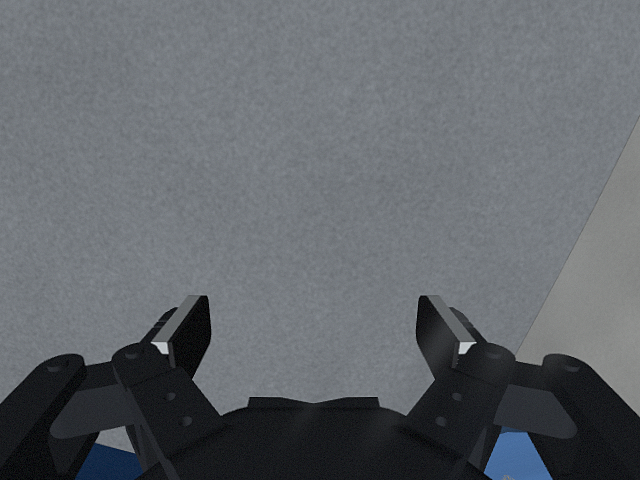

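```bash
cat > h.py <<'E'
import cv2,numpy as np
from station import optics
def ray(n,px,z,c=None):
    c=c or optics.calibration(n)
    K=np.array([[c['fx'],0,c['cx']],[0,c['fy'],c['cy']],[0,0,1.]])
    u=cv2.undistortPoints(np.array([[px]],float),K,np.array(c['dist_coeffs']))[0,0]
    R=np.array(c['R']);t=np.array(c['t']);o=-R.T@t;d=R.T@np.array([u[0],u[1],1])
    return o+d*(z-o[2])/d[2]
def proj(n,X,c=None):
    c=c or optics.calibration(n)
    K=np.array([[c['fx'],0,c['cx']],[0,c['fy'],c['cy']],[0,0,1.]])
    R=np.array(c['R']);t=np.array(c['t'])
    return cv2.projectPoints(np.array(X,float).reshape(-1,3),cv2.Rodrigues(R)[0],t,K,np.array(c['dist_coeffs']))[0][:,0]
E
python3 - <<'E'
import cv2
a=cv2.imread('pics/top0.png')[170:310,220:400]; cv2.imwrite('pics/topz.png',cv2.resize(a,None,fx=4.2,fy=4.2,interpolation=cv2.INTER_CUBIC))
a=cv2.imread('pics/scene0.png')[150:330,220:440]; cv2.imwrite('pics/scenez.png',cv2.resize(a,None,fx=3.3,fy=3.3,interpolation=cv2.INTER_CUBIC))
E
```

```text
(no output)
```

View pics/topz.png

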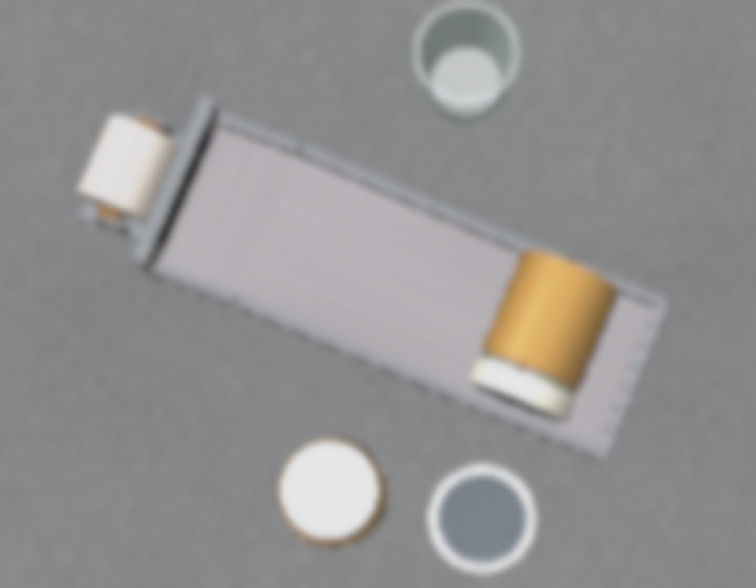

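View pics/scenez.png

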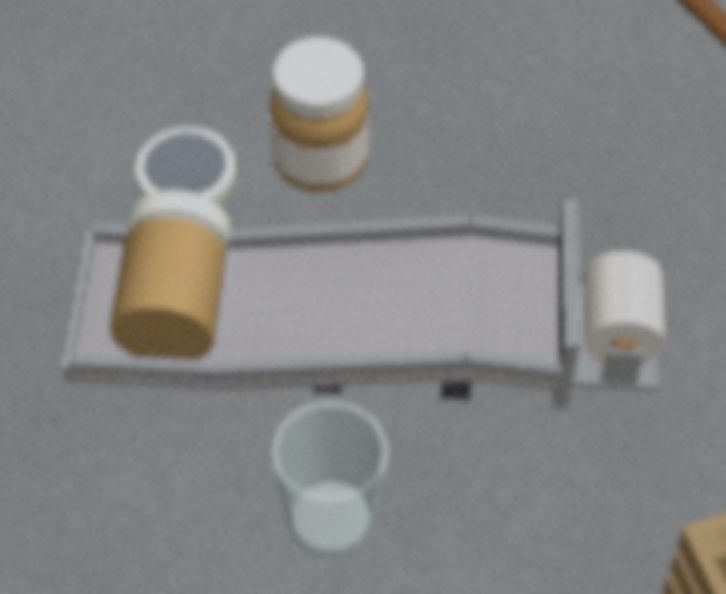

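```bash
python3 - <<'E'
from h import *
T=lambda x,y:(220+x/4.2-.4,170+y/4.2-.4)
S=lambda x,y:(220+x/3.3-.35,150+y/3.3-.35)
c=optics.calibration('top');s=optics.calibration('scene')
pts={'lowfar T':(T(666,297),'top',22),'lownear T':(T(605,457),'top',22),'stopfar T':(T(207,97),'top',78),'stopnear T':(T(136,258),'top',78),
'lowfar S(glass side)':(S(66,368),'scene',22),'lownear S':(S(90,232),'scene',22),'stopnear S':(S(570,200),'scene',78),
'jarT':(T(545,330),'top',47),'jarS':(S(172,275),'scene',47),'lid':(T(483,518),'top',14),'full':(T(330,490),'top',95),'empty':(T(466,55),'top',88),
'crest near S':(S(470,220),'scene',54),'jar lidtip':(T(520,390),'top',80)}
for k,(p,n,z) in pts.items(): print(k,ray(n,p,z).round(1))
E
```

```text
lowfar T [ 551.3 -177.6   22. ]
lownear T [ 443.9 -135.6   22. ]
stopfar T [676.2 126.9  78. ]
stopnear T [569.2 171.2  78. ]
lowfar S(glass side) [ 552.9 -178.4   22. ]
lownear S [ 448.4 -136.    22. ]
stopnear S [568.8 168.4  78. ]
jarT [526.  -95.2  47. ]
jarS [520.5 -94.5  47. ]
lid [403.8 -54.5  14. ]
full [418.7  42.8  95. ]
empty [701.7 -43.1  88. ]
crest near S [546.3 107.5  54. ]
jar lidtip [483.3 -77.6  80. ]
```

carry_out:
  plan:
    - {"grip": 0.5,"tx": 0.4,"ty": -0.2,"yaw": -0.5}
    - {"grip": 0.5,"tx": 1.4,"ty": -0.72,"yaw": -1.5}
    - {"grip": 0.5,"tx": 2.8,"ty": -1.44,"yaw": -2.6}
    - {"grip": 0.5,"tx": 4.2,"ty": -2.16,"yaw": -3.7}
    - {"grip": 0.5,"tx": 5.6,"ty": -2.88,"yaw": -4.8}
    - {"grip": 0.5,"tx": 7.0,"ty": -3.6,"yaw": -5.9}
    - {"grip": 0.5,"tx": 8.4,"ty": -4.32,"yaw": -7.0}
    - {"grip": 0.5,"tx": 9.8,"ty": -5.04,"yaw": -8.1}
    - {"grip": 0.5,"tx": 11.2,"ty": -5.76,"yaw": -9.2}
    - {"grip": 0.5,"tx": 12.3,"ty": -6.32,"yaw": -10.08}

```text
$.plan[0]: bad value
```

carry_out:
  plan:
    - {"grip": 0.5,"tx": 0.4,"ty": -0.2,"tz": 0,"yaw": -0.5}
    - {"grip": 0.5,"tx": 1.4,"ty": -0.72,"tz": 0,"yaw": -1.5}
    - {"grip": 0.5,"tx": 2.8,"ty": -1.44,"tz": 0,"yaw": -2.6}
    - {"grip": 0.5,"tx": 4.2,"ty": -2.16,"tz": 0,"yaw": -3.7}
    - {"grip": 0.5,"tx": 5.6,"ty": -2.88,"tz": 0,"yaw": -4.8}
    - {"grip": 0.5,"tx": 7.0,"ty": -3.6,"tz": 0,"yaw": -5.9}
    - {"grip": 0.5,"tx": 8.4,"ty": -4.32,"tz": 0,"yaw": -7.0}
    - {"grip": 0.5,"tx": 9.8,"ty": -5.04,"tz": 0,"yaw": -8.1}
    - {"grip": 0.5,"tx": 11.2,"ty": -5.76,"tz": 0,"yaw": -9.2}
    - {"grip": 0.5,"tx": 12.3,"ty": -6.32,"tz": 0,"yaw": -10.08}

```text
clock: 0.98
eef_pos: [405.6, -254.3, 231.3]
ee_rot: [180.0, -0.0, 68.4]
force: [0.7, -0.7, 0.1]
grip_width: 0.501
```

carry_out:
  plan:
    - {"grip": 0.5,"tx": 1.0,"ty": 0.45,"tz": 0.3,"yaw": 0.08}
    - {"grip": 0.5,"tx": 2.3,"ty": 1.0,"tz": 1.0,"yaw": 0.08}
    - {"grip": 0.5,"tx": 3.6,"ty": 1.6,"tz": 1.8,"yaw": 0.08}
    - {"grip": 0.5,"tx": 4.4,"ty": 1.95,"tz": 2.8,"yaw": 0.08}
    - {"grip": 0.5,"tx": 4.6,"ty": 2.04,"tz": 3.8,"yaw": 0.08}
    - {"grip": 0.5,"tx": 4.6,"ty": 2.04,"tz": 4.6,"yaw": 0.08}
    - {"grip": 0.5,"tx": 4.6,"ty": 2.04,"tz": 5.0,"yaw": 0.08}
    - {"grip": 0.5,"tx": 4.6,"ty": 2.04,"tz": 5.0,"yaw": 0.08}

```text
clock: 1.65
eef_pos: [493.6, -168.5, 104.4]
ee_rot: [-179.8, -0.0, 67.6]
force: [0.5, 0.1, 0.1]
grip_width: 0.498
```

```bash
python3 - <<'E'
from h import *
from station import status
o=status.get_obs();print(o['clock'],o['eef_pos'],o['ee_rot'],o['force'])
for n in ['wrist','scene']:
    cv2.imwrite(f'pics/{n}1.png',optics.capture(n)[:,:,::-1])
a=cv2.imread('pics/scene1.png')[150:330,170:410]; cv2.imwrite('pics/scenez1.png',cv2.resize(a,None,fx=3.3,fy=3.3,interpolation=cv2.INTER_CUBIC))
E
```

```text
1.65 [ 493.56479233 -168.50928542  104.36001125] [-1.79765964e+02 -3.71674040e-02  6.76330950e+01] [0.53405458 0.08597234 0.07508509]
```

View pics/wrist1.png

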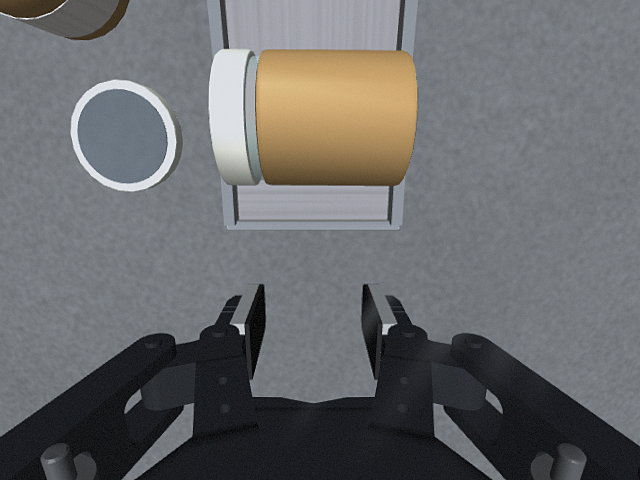

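View pics/scenez1.png

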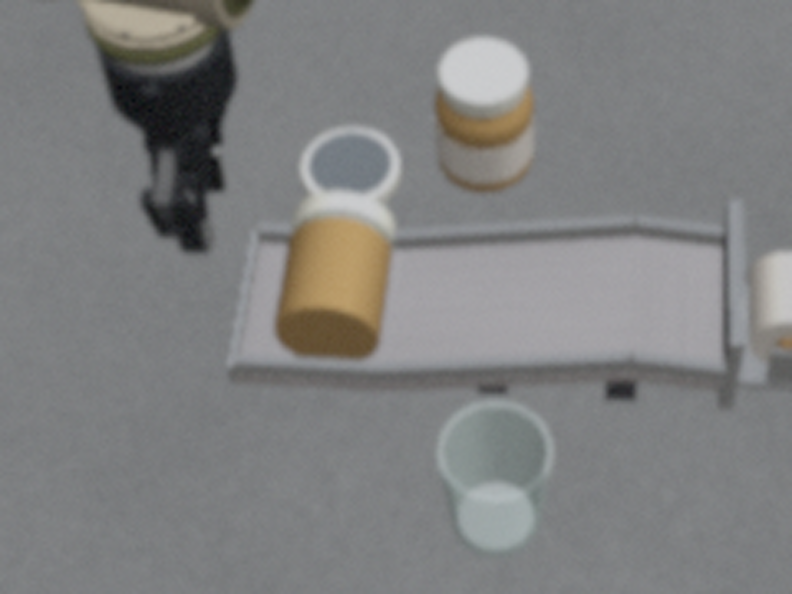

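```bash
python3 - <<'E'
from h import *
O=np.array([565,6.]);a=np.radians(68);u=np.array([np.cos(a),np.sin(a)]);v=np.array([-u[1],u[0]])
c=optics.calibration('wrist')
def st(p): return ((p[:2]-O)@u).round(1),((p[:2]-O)@v).round(1)
for k,p,z in [('lipL',(225,229),22),('lipR',(403,229),22),('guideL',(209,3),26),('guideR',(416,3),26),('jarback L',(262,184),47),('jarback R',(400,184),47),('jarcen',(313,117),70),('jarfront',(340,50),47)]:
    p=ray('wrist',p,z); print(k,p.round(1),st(p))
print('tcp',st(np.array([493.6,-168.5])))
# jar tangent planes: use silhouette rows in stand xz-plane
C=-c['R'].T@c['t']; cs=((C[:2]-O)@u,C[2]); print('cam',cs)
A=[]
for r in (184.5,49.5):
    p=ray('wrist',(320,r),0); x=(p[:2]-O)@u
    d=np.array([x-cs[0],-cs[1]]);d/=np.linalg.norm(d);A.append(np.arctan2(d[0],-d[1]))
h=(A[1]-A[0])/2;m=(A[0]+A[1])/2;D=35/np.sin(h)
print('centre x,z',cs[0]+D*np.sin(m),cs[1]-D*np.cos(m))
E
```

```text
lipL [ 443.9 -136.3   22. ] (np.float64(-177.3), np.float64(59.0))
lipR [ 554.6 -182.    22. ] (np.float64(-178.1), np.float64(-60.8))
guideL [494.8 -12.5  26. ] (np.float64(-43.5), np.float64(58.1))
guideR [603.9 -57.4  26. ] (np.float64(-44.2), np.float64(-59.8))
jarback L [ 484. -117.   47.] (np.float64(-144.4), np.float64(29.0))
jarback R [ 557.8 -147.3   47. ] (np.float64(-144.9), np.float64(-50.8))
jarcen [524.7 -95.5  70. ] (np.float64(-109.2), np.float64(-0.6))
jarfront [551.4 -68.2  47. ] (np.float64(-73.9), np.float64(-15.1))
tcp (np.float64(-188.5), np.float64(0.8))
cam (np.float64(-119.9326011133818), np.float64(249.6535253090438))
centre x,z -109.62447295647807 47.35198001621916
```

carry_out:
  plan:
    - {"grip": 0.5,"tx": 0,"ty": 0,"tz": 0.5,"yaw": -0.08}
    - {"grip": 0.5,"tx": 0,"ty": 0,"tz": 1.2,"yaw": -0.08}
    - {"grip": 0.5,"tx": 0,"ty": 0,"tz": 2.0,"yaw": -0.08}
    - {"grip": 0.5,"tx": 0,"ty": 0,"tz": 2.6,"yaw": -0.08}
    - {"grip": 0.5,"tx": 0.05,"ty": 0,"tz": 2.85,"yaw": -0.08}
    - {"grip": 0.5,"tx": 0.2,"ty": 0,"tz": 2.9,"yaw": -0.08}
    - {"grip": 0.5,"tx": 0.5,"ty": 0,"tz": 2.9,"yaw": -0.08}
    - {"grip": 0.5,"tx": 0.8,"ty": 0,"tz": 2.9,"yaw": -0.08}
    - {"grip": 0.5,"tx": 0.95,"ty": 0,"tz": 2.9,"yaw": -0.08}
    - {"grip": 0.5,"tx": 1.05,"ty": 0,"tz": 2.9,"yaw": -0.08}

```text
clock: 2.58
eef_pos: [505.2, -144.1, 34.6]
ee_rot: [179.9, 0.0, 68.1]
force: [-0.7, -0.7, -0.0]
grip_width: 0.5
```

```bash
cat > look.py <<'E'
from h import *
from station import status
import sys
O=np.array([565,6.]);a=np.radians(68);u=np.array([np.cos(a),np.sin(a)]);v=np.array([-u[1],u[0]])
o=status.get_obs();p=o['eef_pos'];d=p[:2]-O
print(round(o['clock'],2),'tcp stand x,y,z',(d@u).round(1),(d@v).round(1),p[2].round(1),'yaw',o['ee_rot'][2].round(2),'F',o['force'].round(1))
for n in sys.argv[2:]:
    cv2.imwrite(f'pics/{n}{sys.argv[1]}.png',optics.capture(n)[:,:,::-1])
E
python3 look.py 2 wrist
```

```text
2.58 tcp stand x,y,z -161.5 -0.8 34.6 yaw 68.09 F [-0.7 -0.7 -0. ]
```

View pics/wrist2.png

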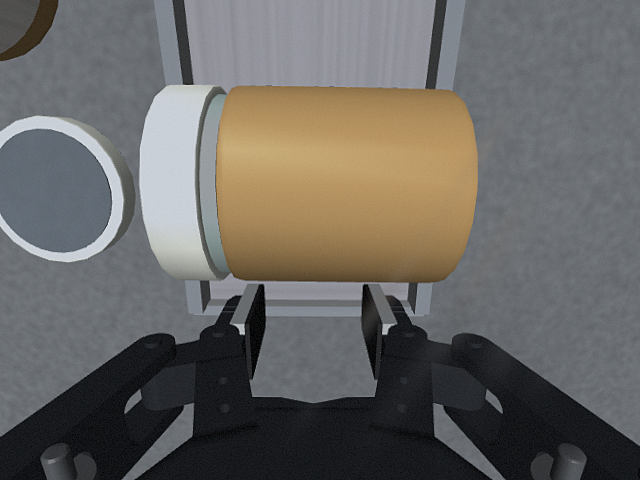

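carry_out:
  plan:
    - {"grip": 0.5,"tx": 0.08,"ty": 0,"tz": 0,"yaw": 0}
    - {"grip": 0.5,"tx": 0.16,"ty": 0,"tz": 0,"yaw": 0}
    - {"grip": 0.5,"tx": 0.22,"ty": 0,"tz": 0,"yaw": 0}
    - {"grip": 0.5,"tx": 0.27,"ty": 0,"tz": 0,"yaw": 0}
    - {"grip": 0.5,"tx": 0.32,"ty": 0,"tz": 0,"yaw": 0}
    - {"grip": 0.5,"tx": 0.38,"ty": 0,"tz": 0,"yaw": 0}
    - {"grip": 0.5,"tx": 0.45,"ty": 0,"tz": 0,"yaw": 0}
    - {"grip": 0.5,"tx": 0.53,"ty": 0,"tz": 0,"yaw": 0}
    - {"grip": 0.5,"tx": 0.61,"ty": 0,"tz": 0,"yaw": 0}
    - {"grip": 0.5,"tx": 0.69,"ty": 0,"tz": 0,"yaw": 0}

```text
clock: 3.47
eef_pos: [511.1, -128.5, 33.8]
ee_rot: [180.0, -0.0, 68.0]
force: [0.3, 0.6, -0.1]
grip_width: 0.498
```

```bash
python3 look.py 3 wrist
```

```text
3.47 tcp stand x,y,z -145.0 -0.4 33.8 yaw 68.03 F [ 0.3  0.6 -0.1]
```

View pics/wrist3.png

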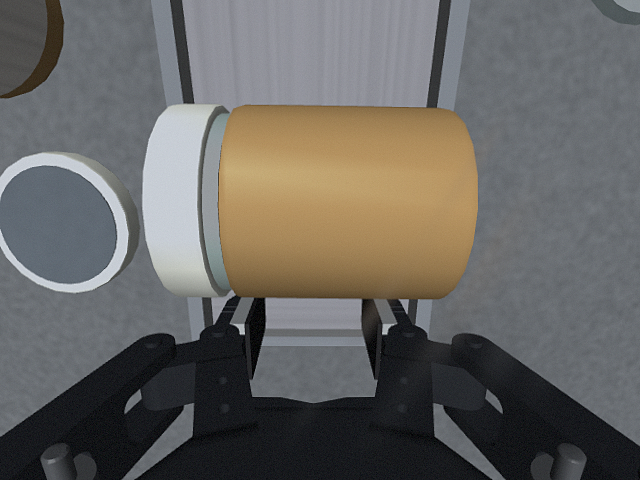

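carry_out:
  plan:
    - {"grip": 0.5,"tx": 0.09,"ty": 0,"tz": 0,"yaw": 0}
    - {"grip": 0.5,"tx": 0.19,"ty": 0,"tz": 0,"yaw": 0}
    - {"grip": 0.5,"tx": 0.3,"ty": 0,"tz": 0,"yaw": 0}
    - {"grip": 0.5,"tx": 0.41,"ty": 0,"tz": 0,"yaw": 0}
    - {"grip": 0.5,"tx": 0.52,"ty": 0,"tz": 0,"yaw": 0}
    - {"grip": 0.5,"tx": 0.63,"ty": 0,"tz": 0,"yaw": 0}
    - {"grip": 0.5,"tx": 0.74,"ty": 0,"tz": 0,"yaw": 0}
    - {"grip": 0.5,"tx": 0.85,"ty": 0,"tz": 0,"yaw": 0}
    - {"grip": 0.5,"tx": 0.96,"ty": 0,"tz": 0,"yaw": 0}
    - {"grip": 0.5,"tx": 1.07,"ty": 0,"tz": -0.02,"yaw": 0}

```text
clock: 4.35
eef_pos: [521.2, -104.0, 34.4]
ee_rot: [180.0, 0.0, 68.0]
force: [-1.8, -3.7, 1.9]
grip_width: 0.5
```

```bash
python3 look.py 4 wrist
```

```text
4.35 tcp stand x,y,z -118.5 -0.6 34.4 yaw 68.04 F [-1.8 -3.7  1.9]
```

View pics/wrist4.png

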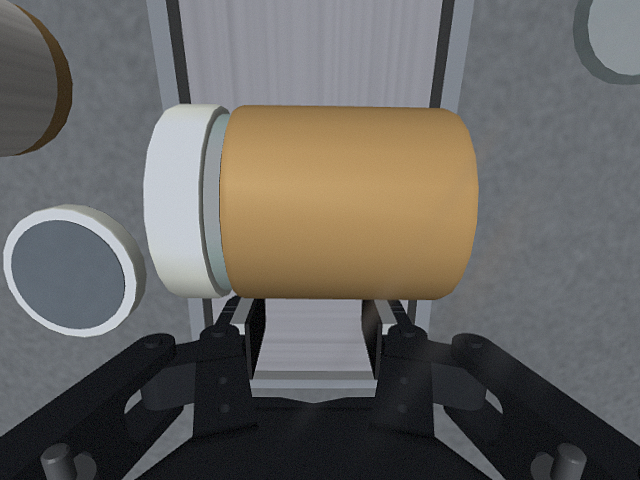

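carry_out:
  plan:
    - {"grip": 0.5,"tx": 0.12,"ty": 0,"tz": -0.02,"yaw": 0}
    - {"grip": 0.5,"tx": 0.24,"ty": 0,"tz": -0.04,"yaw": 0}
    - {"grip": 0.5,"tx": 0.36,"ty": 0,"tz": -0.06,"yaw": 0}
    - {"grip": 0.5,"tx": 0.48,"ty": 0,"tz": -0.085,"yaw": 0}
    - {"grip": 0.5,"tx": 0.6,"ty": 0,"tz": -0.105,"yaw": 0}
    - {"grip": 0.5,"tx": 0.72,"ty": 0,"tz": -0.125,"yaw": 0}
    - {"grip": 0.5,"tx": 0.84,"ty": 0,"tz": -0.15,"yaw": 0}
    - {"grip": 0.5,"tx": 0.96,"ty": 0,"tz": -0.17,"yaw": 0}
    - {"grip": 0.5,"tx": 1.08,"ty": 0,"tz": -0.19,"yaw": 0}
    - {"grip": 0.5,"tx": 1.2,"ty": 0,"tz": -0.21,"yaw": 0}

```text
clock: 5.23
eef_pos: [532.3, -75.8, 39.6]
ee_rot: [-180.0, 0.0, 68.0]
force: [-1.6, -3.2, 1.7]
grip_width: 0.502
```

```bash
python3 look.py 5 wrist
```

```text
5.23 tcp stand x,y,z -88.1 -0.3 39.6 yaw 68.04 F [-1.6 -3.2  1.7]
```

View pics/wrist5.png

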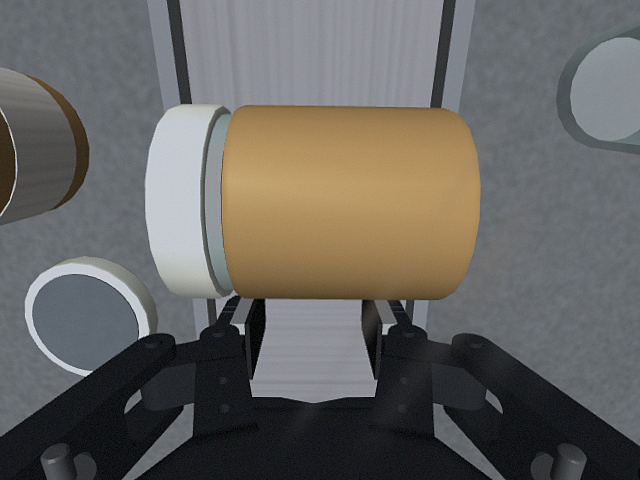

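carry_out:
  plan:
    - {"grip": 0.5,"tx": 0.12,"ty": 0,"tz": -0.02,"yaw": 0}
    - {"grip": 0.5,"tx": 0.24,"ty": 0,"tz": -0.04,"yaw": 0}
    - {"grip": 0.5,"tx": 0.36,"ty": 0,"tz": -0.06,"yaw": 0}
    - {"grip": 0.5,"tx": 0.48,"ty": 0,"tz": -0.085,"yaw": 0}
    - {"grip": 0.5,"tx": 0.6,"ty": 0,"tz": -0.105,"yaw": 0}
    - {"grip": 0.5,"tx": 0.72,"ty": 0,"tz": -0.125,"yaw": 0}
    - {"grip": 0.5,"tx": 0.84,"ty": 0,"tz": -0.15,"yaw": 0}
    - {"grip": 0.5,"tx": 0.96,"ty": 0,"tz": -0.17,"yaw": 0}
    - {"grip": 0.5,"tx": 1.08,"ty": 0,"tz": -0.19,"yaw": 0}
    - {"grip": 0.5,"tx": 1.2,"ty": 0,"tz": -0.21,"yaw": 0}

```text
clock: 6.12
eef_pos: [543.5, -48.0, 44.8]
ee_rot: [-180.0, 0.0, 68.0]
force: [-1.6, -2.7, 1.7]
grip_width: 0.499
```

carry_out:
  plan:
    - {"grip": 0.5,"tx": 0.12,"ty": 0,"tz": -0.02,"yaw": 0}
    - {"grip": 0.5,"tx": 0.24,"ty": 0,"tz": -0.04,"yaw": 0}
    - {"grip": 0.5,"tx": 0.36,"ty": 0,"tz": -0.06,"yaw": 0}
    - {"grip": 0.5,"tx": 0.48,"ty": 0,"tz": -0.085,"yaw": 0}
    - {"grip": 0.5,"tx": 0.6,"ty": 0,"tz": -0.105,"yaw": 0}
    - {"grip": 0.5,"tx": 0.72,"ty": 0,"tz": -0.125,"yaw": 0}
    - {"grip": 0.5,"tx": 0.84,"ty": 0,"tz": -0.15,"yaw": 0}
    - {"grip": 0.5,"tx": 0.96,"ty": 0,"tz": -0.17,"yaw": 0}
    - {"grip": 0.5,"tx": 1.08,"ty": 0,"tz": -0.19,"yaw": 0}
    - {"grip": 0.5,"tx": 1.2,"ty": 0,"tz": -0.21,"yaw": 0}

```text
clock: 6.95
eef_pos: [554.7, -20.2, 50.1]
ee_rot: [-180.0, 0.0, 68.0]
force: [-1.6, -3.3, 0.9]
grip_width: 0.501
```

```bash
python3 look.py 6 wrist
```

```text
6.95 tcp stand x,y,z -28.1 -0.3 50.1 yaw 68.03 F [-1.6 -3.3  0.9]
```

View pics/wrist6.png

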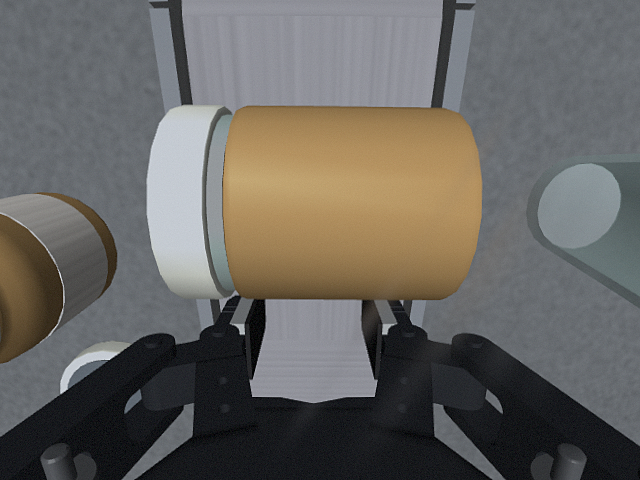

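carry_out:
  plan:
    - {"grip": 0.5,"tx": 0.12,"ty": 0,"tz": -0.02,"yaw": 0}
    - {"grip": 0.5,"tx": 0.24,"ty": 0,"tz": -0.04,"yaw": 0}
    - {"grip": 0.5,"tx": 0.36,"ty": 0,"tz": -0.06,"yaw": 0}
    - {"grip": 0.5,"tx": 0.48,"ty": 0,"tz": -0.085,"yaw": 0}
    - {"grip": 0.5,"tx": 0.6,"ty": 0,"tz": -0.105,"yaw": 0}
    - {"grip": 0.5,"tx": 0.72,"ty": 0,"tz": -0.125,"yaw": 0}
    - {"grip": 0.5,"tx": 0.84,"ty": 0,"tz": -0.15,"yaw": 0}
    - {"grip": 0.5,"tx": 0.96,"ty": 0,"tz": -0.17,"yaw": 0}
    - {"grip": 0.5,"tx": 1.08,"ty": 0,"tz": -0.19,"yaw": 0}
    - {"grip": 0.5,"tx": 1.2,"ty": 0,"tz": -0.21,"yaw": 0}

```text
clock: 7.83
eef_pos: [565.9, 7.6, 55.3]
ee_rot: [-180.0, 0.0, 68.0]
force: [-1.2, -3.7, 1.8]
grip_width: 0.501
```

carry_out:
  plan:
    - {"grip": 0.5,"tx": 0.12,"ty": 0,"tz": -0.02,"yaw": 0}
    - {"grip": 0.5,"tx": 0.24,"ty": 0,"tz": -0.04,"yaw": 0}
    - {"grip": 0.5,"tx": 0.36,"ty": 0,"tz": -0.06,"yaw": 0}
    - {"grip": 0.5,"tx": 0.48,"ty": 0,"tz": -0.085,"yaw": 0}
    - {"grip": 0.5,"tx": 0.6,"ty": 0,"tz": -0.105,"yaw": 0}
    - {"grip": 0.5,"tx": 0.72,"ty": 0,"tz": -0.125,"yaw": 0}
    - {"grip": 0.5,"tx": 0.84,"ty": 0,"tz": -0.15,"yaw": 0}
    - {"grip": 0.5,"tx": 0.94,"ty": 0,"tz": -0.17,"yaw": 0}
    - {"grip": 0.5,"tx": 1.04,"ty": 0,"tz": -0.185,"yaw": 0}
    - {"grip": 0.5,"tx": 1.12,"ty": 0,"tz": -0.2,"yaw": 0}

```text
clock: 8.67
eef_pos: [576.4, 33.6, 60.3]
ee_rot: [-180.0, -0.0, 68.0]
force: [-1.2, -3.4, 1.6]
grip_width: 0.502
```

```bash
python3 look.py 7 wrist
```

```text
8.67 tcp stand x,y,z 29.9 -0.2 60.3 yaw 68.04 F [-1.2 -3.4  1.6]
```

View pics/wrist7.png

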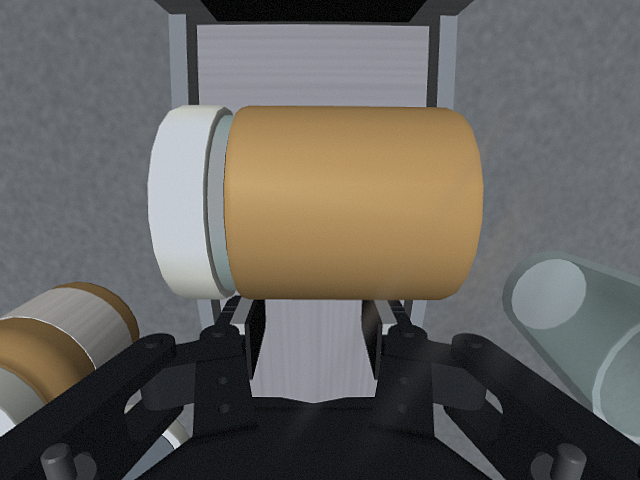

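carry_out:
  plan:
    - {"grip": 0.5,"tx": 0.08,"ty": 0,"tz": -0.015,"yaw": 0}
    - {"grip": 0.5,"tx": 0.16,"ty": 0,"tz": -0.03,"yaw": 0}
    - {"grip": 0.5,"tx": 0.24,"ty": 0,"tz": -0.04,"yaw": 0}
    - {"grip": 0.5,"tx": 0.31,"ty": 0,"tz": -0.05,"yaw": 0}
    - {"grip": 0.5,"tx": 0.37,"ty": 0,"tz": -0.055,"yaw": 0}
    - {"grip": 0.5,"tx": 0.43,"ty": 0,"tz": -0.055,"yaw": 0}
    - {"grip": 0.5,"tx": 0.48,"ty": 0,"tz": -0.055,"yaw": 0}
    - {"grip": 0.5,"tx": 0.53,"ty": 0,"tz": -0.055,"yaw": 0}
    - {"grip": 0.5,"tx": 0.58,"ty": 0,"tz": -0.055,"yaw": 0}
    - {"grip": 0.5,"tx": 0.63,"ty": 0,"tz": -0.055,"yaw": 0}

```text
clock: 9.55
eef_pos: [582.2, 48.2, 61.5]
ee_rot: [-180.0, -0.0, 68.0]
force: [-0.0, -0.8, -0.3]
grip_width: 0.496
```

```bash
python3 look.py 8 wrist
```

```text
9.55 tcp stand x,y,z 45.6 -0.1 61.5 yaw 68.04 F [-0.  -0.8 -0.3]
```

View pics/wrist8.png

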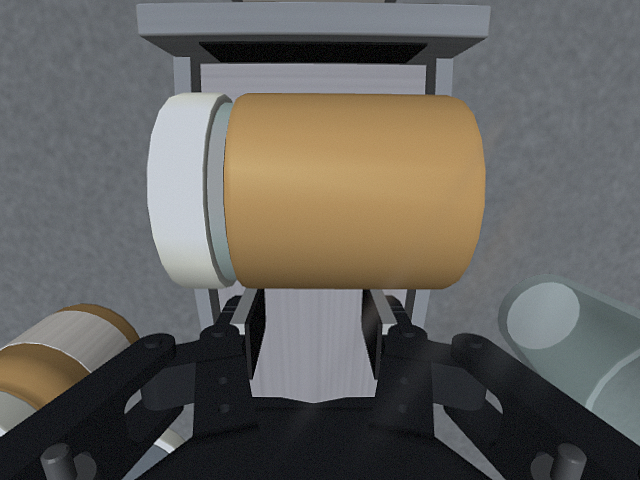

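carry_out:
  plan:
    - {"grip": 0.5,"tx": 0.02,"ty": 0,"tz": 0,"yaw": 0}
    - {"grip": 0.5,"tx": 0.02,"ty": 0,"tz": 0,"yaw": 0}
    - {"grip": 0.5,"tx": 0.02,"ty": 0,"tz": 0,"yaw": 0}
    - {"grip": 0.5,"tx": 0.02,"ty": 0,"tz": 0,"yaw": 0}
    - {"grip": 0.5,"tx": 0.02,"ty": 0,"tz": 0,"yaw": 0}
    - {"grip": 0.5,"tx": 0.02,"ty": 0,"tz": 0,"yaw": 0}
    - {"grip": 0.5,"tx": 0.02,"ty": 0,"tz": 0,"yaw": 0}
    - {"grip": 0.5,"tx": 0.02,"ty": 0,"tz": 0,"yaw": 0}

```text
clock: 10.27
eef_pos: [582.4, 48.4, 61.7]
ee_rot: [-180.0, -0.0, 68.0]
force: [0.8, -0.2, 0.9]
grip_width: 0.501
```

```bash
python3 look.py 9 wrist
```

```text
10.27 tcp stand x,y,z 45.8 -0.3 61.7 yaw 68.03 F [ 0.8 -0.2  0.9]
```

View pics/wrist9.png

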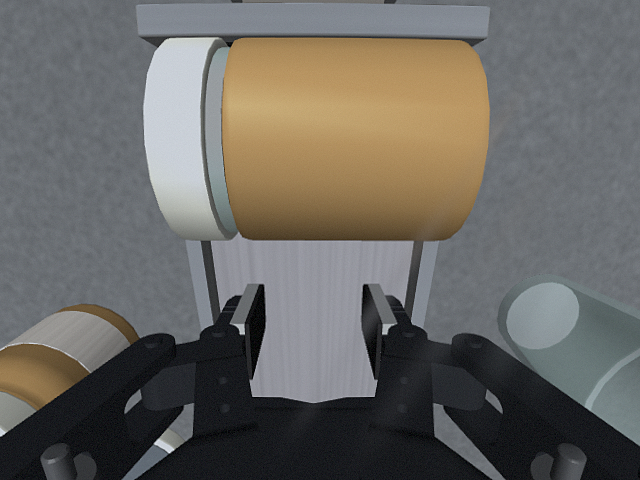

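The jar is against the stop plate with a clear gap to the fingers. I'll withdraw up and slightly back.

carry_out:
  plan:
    - {"grip": 0.5,"tx": -0.1,"ty": 0,"tz": -0.2,"yaw": 0}
    - {"grip": 0.5,"tx": -0.3,"ty": 0,"tz": -0.7,"yaw": 0}
    - {"grip": 0.5,"tx": -0.5,"ty": 0,"tz": -1.5,"yaw": 0}
    - {"grip": 0.5,"tx": -0.6,"ty": 0,"tz": -2.4,"yaw": 0}
    - {"grip": 0.5,"tx": -0.6,"ty": 0,"tz": -3.4,"yaw": 0}
    - {"grip": 0.5,"tx": -0.6,"ty": 0,"tz": -4.4,"yaw": 0}
    - {"grip": 0.5,"tx": -0.6,"ty": 0,"tz": -5.2,"yaw": 0}
    - {"grip": 0.5,"tx": -0.6,"ty": 0,"tz": -5.7,"yaw": 0}
    - {"grip": 0.5,"tx": -0.6,"ty": 0,"tz": -6.0,"yaw": 0}
    - {"grip": 0.5,"tx": -0.6,"ty": 0,"tz": -6.0,"yaw": 0}

```text
clock: 11.15
eef_pos: [577.2, 34.1, 214.0]
ee_rot: [179.8, -0.0, 68.0]
force: [0.9, -0.4, 0.7]
grip_width: 0.502
```

```bash
python3 look.py 10 wrist scene; python3 - <<'E'
import cv2
a=cv2.imread('pics/scene10.png')[150:330,220:440]; cv2.imwrite('pics/scenez10.png',cv2.resize(a,None,fx=3.3,fy=3.3,interpolation=cv2.INTER_CUBIC))
E
```

```text
11.15 tcp stand x,y,z 30.7 -0.8 214.0 yaw 68.03 F [ 0.9 -0.4  0.7]
```

View pics/wrist10.png

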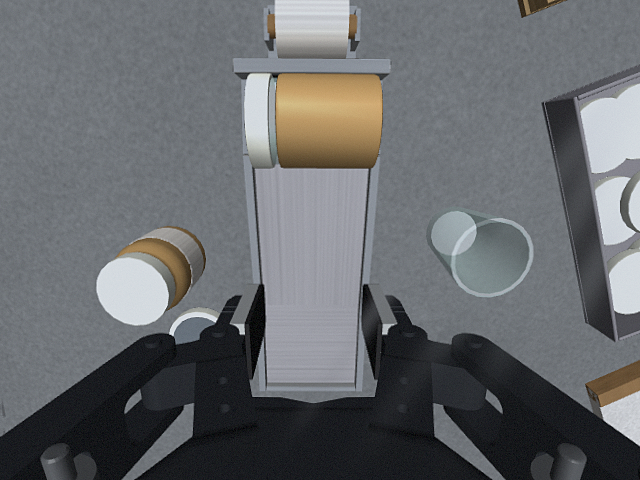

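View pics/scenez10.png

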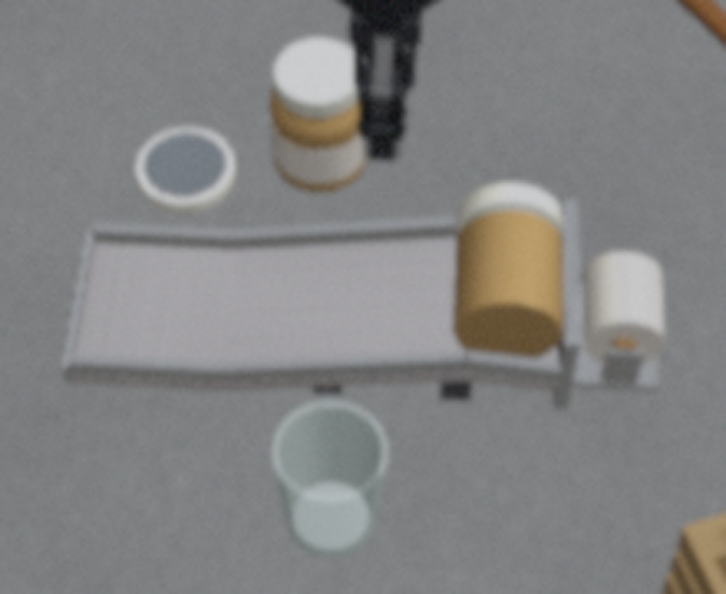

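Both pictures show the jar lying straight in the seat against the stop plate. In the wrist view it is at about (313,120) and in the zoomed scene view at about (510,270). The bystander jars and the lid are where they were, and the gripper is well clear above the jar.

```bash
python3 -c "
from station import env
print(env.sign_off())"
```

```text
the job is handed in; nothing more can be done
None
```

The jar is at rest in the seat against the stop plate, and I handed the job in at about 11.3 s of the 40 s limit.

**What I did:** I found the stand and jar in the top, scene and wrist pictures. With the fingers half open, I pushed the jar with their outer faces at about 35 mm/s along the apron and up the ramp. I slowed to about 15 mm/s at the crest, and the jar rolled into the seat by itself. It was never pinched or lifted. Contact force read about 4 N at the ends of the moves.

**Last checks:**
- The wrist and scene pictures after withdrawing show the jar straight in the seat. I judged this by eye and did not measure the final position.
- The full jar, empty jar and jar lid look unmoved. I did not look again at the spreader, tape or scoop tin at the end, but the arm passed well above the counter on its way in.
- The gripper finished about 150 mm above its pushing height, clear of the jar, with only sensor noise on the force reading.

The tool sat about 2 to 3 mm higher than commanded on the way down to the jar, which did not matter. No check failed.

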